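# Set the big torque driver and hang it on the retractor

### The job

Turn the scale sleeve of the big torque driver to 6. Then pull the sprung retracting hook down, pass it through the big driver's suspension bail and let it rise so that it holds the bail, with the driver still standing in its nest. Leave the slim driver, its setting and the other things on the bench alone.

Things in the scene. Friction and masses are not known exactly. Their poses are not given: they have to be found in the camera images.
- rack: Fixed bench rack. Origin on the table midway between its two square nests; x away from the robot, y along its rail, z up. Plate 300 x 440 x 12 mm (x -60..240, y -230..210). Nests at x 0, y -70 and +70, 55 mm square, top z 67; either driver may be in either. Posts at x 210, y -215 and 195; rail at x 222, top z 294 mm
- big_sleeve_grip (a point): On the axis of the BIG driver's aluminium scale sleeve (44 mm diameter, 44 high, at the very top), 27 mm above the sleeve's foot. The driver stands nose down, loose in its nest (1.5 mm play; a square foot stops it turning), yaw as the rack. Under the sleeve: black scale disc 82 mm diameter, then a 42 mm handle. Its top is 202 mm above the table, the slim driver's 170
- big_sleeve (a joint): Big sleeve's setting, rad: 0 at numeral 1, 0.5236 (30 deg) more per numeral to 9, so 6 is 2.618. Grows CLOCKWISE seen from above. A detent of about 0.1 N m holds each numeral and draws it in from 10 deg. White pointer at the sleeve's foot, dark line on its top; numerals on the fixed disc, 5 towards rack -x. Starts at 1 to 4, maybe between two
- big_driver: The big driver, 190 mm long, about 0.75 kg; origin at the centre of its foot, on the nest's floor 12 mm above the table
- big_driver_bail (a point): Big driver's suspension bail: a fixed rectangular loop of 8 mm steel bar on the handle's rack +x side, in the rack's xz plane, to be passed through along rack y. This point: middle of the underside of its top bar, 62 mm from the driver's axis, 116 mm above the table. The window reaches 34 mm down from it, and in x from 38 mm before to 13 mm beyond it
- slim_sleeve_grip (a point): On the axis of the SLIM driver's sleeve, 21 mm above its foot. It stands in the other nest: 158 mm long, sleeve 32 mm diameter and 34 high, disc 62 mm diameter, a like bail at the same height. Leave it alone
- slim_sleeve_mark (a point): Point on the rim of the slim driver's sleeve top; turns with it, 16 mm from its axis
- hook: Sprung hook, yaw as the rack. Origin: root of its prong (8 mm round), on its axis, 185 mm above the table at rest, at rack x 62 in line with the bails. Prong runs 36 mm to +y, ending in an upturned lip, top 14 mm above the axis. A level arm (12 mm square) runs to +x, to a rod 148 mm off that goes up into a drum (90 mm diameter, centre z 245) on a trolley
- hook_grip (a point): In the hook's upright black rubber handle (16 mm wide in rack y, 22 in x), which stands on the arm; 58 mm in +x from and 42 mm above the hook's origin; the handle goes on 24 mm above this point and 36 mm below it
- hook_seat (a point): On the prong's axis, 19 mm in +y from the hook's origin: the bail's bar should lie on the prong here. The hook moves only along rack y (origin from y -150 to 100, 1 N friction, stays where left) and down by up to 110 mm, against a spring of 3 N at the top and 5 N at the bottom; let go, it rises at up to 0.3 m/s
- laptop: Bystander: closed laptop, underside up, 220 x 310 x 18 mm; origin at its underside
- bottle: Bystander: white bottle, 54 mm diameter, 135 mm high, on the rack's plate beside the nest at rack -y; origin at its underside
- bit_block: Bystander: black block of bits, 44 x 40 x 48 mm, between the nests; origin at its underside
- screw_tray: Bystander: grey divided tray, 75 x 120 x 25 mm, on the rack's plate below the rail; origin at its underside
- screwdriver: Bystander: screwdriver lying down, 190 mm
- multimeter: Bystander: grey meter lying flat, 165 x 85 x 40 mm; origin at its underside
- jar: Bystander: clear jar with black lid, 64 mm diameter, 75 mm high; origin at its underside
Things that resemble listed ones, but are neither listed nor needed, are in the scene too. Leave any red look-alike of the big_driver alone.

How it is judged:
By the outcome, as a careful person would: the job done as asked, in the order asked, and still so for the second after the job is handed in, with the robot touching nothing.
It also fails if it takes over 53 s, if anything falls off the work surface, if the arm or the gripper's body presses on something with over 40 N, if the wrist force passes 120 N, or if a joint passes its speed limit or range.

### The arm

A 7-joint arm with a two-finger parallel gripper is mounted at the origin on the work surface. World frame = base frame: x ahead of the robot, y to its left, z up, the work surface at z = 0. Lengths are in mm, angles in rad, forces in N, time in s.
With the tool pointing down it reaches from about 400 to 850 mm from the base axis. Payload 4.4 kg.
Tool frame: the origin (TCP) lies on the mounting face of the last link; the fingertips stand 199 mm ahead of it and the grasp point (between the pads) lies 180 mm ahead of it; z points along the fingers, y is the line along which they close (so a half turn about z gives the same grasp; the last joint's range is limited). The gripper opens to 94 mm and grips with 3 to 60 N. Pads are 16 mm wide; open, the fingers measure 119 mm over their backs; the gripper's body (75 mm by 177 mm) begins 78 mm behind the grasp point.
Start: joints at [-1.235, 0.628, 0.038, 1.517, -0.027, 0.996, -0.02], TCP at [254.182, 598.253, 404.678] pointing down, gripper open.
Joint ranges: [-3.06, 3.06], [-0.37, 2.12], [-1.25, 1.32], [0.18, 2.47], [-1.1, 4.24], [0.23, 1.98], [-2.94, 2.94]. Speed limits (rad/s): [2.57, 2.57, 3.14, 3.14, 3.14, 3.14, 3.14].

### API

Orientations are given as a unit quaternion [w, x, y, z].
In Python, from workcell import bot gives the robot as it stands.
- The arm moves only by the shell command python3 -m handwheel 'ROWS' [OPENING] [FORCE]. ROWS is JSON, a list of rows, each an object with "offset": the shift along the tool's x, y, z in cm, a list of three; "yaw": the turn about the tool's z in rad. In form: [{"offset": [dx, dy, dz], "yaw": yaw}, ...]. A call has exactly 8 rows; each row shifts and turns the commanded pose from where the row before left it, along the tool's axes as they then stand; what a row does not reach is not made up. A row lasts 1/8 s, in which the tool goes at most 62.5 mm and 10.7 degrees, less where a joint would pass 70% of its speed; a pose out of reach is approached as far as the arm can. A call is refused whole if a number of a shift passes 6.25 or a number of a turn 0.188, either way. A call with a gripper value outside its range is refused whole. OPENING is the closure in counts, from 0 (fully open) to 255 (shut), set as the call begins (- or left out, the last holds). The fingers move at their own pace and stop on an object; FORCE is the grip in N (left out, the last holds). Time passes only in rows, so rows that do not move let the fingers close, or fill a call up. It gives the time, the measured TCP pose, the force, the opening and the grip force at its end, in the units of the state.
- bot.sense(): the state, without advancing time (a new reading comes with each control period).
- bot.camera(name): name is "scene" or "top"; returns (picture, depth): 420x560x3 uint8, red, green, blue; 420x560 float32, mm along the optical axis (not along the pixel's ray), 0 where there is no reading.
- bot.calibration(name): a dict with "vertical_fov" (degrees; the focal length in pixels is half the picture's height over the tangent of half this angle, whatever the lens; pixels are square), "cx", "cy" (the principal point, pixels), "camera_from_world" (4x4, takes a point from world to camera coordinates). Camera axes: x right, y down, z forward; pixel columns grow to the right and rows downward; lengths in mm; the calibration is good to about 2 mm. A picture is of the moment at which its call begins. calibration takes no time and is no camera call.
- bot.sign_off(): hands the job in; it is judged then, once.
Trained networks look in the newest picture that a camera, given by its name, has taken for a name from the list of things; names that differ only in an ending like _2 or _b are one class to them, and where a whole thing is asked for, a point or a joint stands for the part that bears it (a point fixed in the world has none). Each returns a list of dicts, best first, with "confidence" (0 to 1); they miss things now and then, are a little off and sometimes report something else, mostly with a low value. They report only what shows in the picture. A call takes as long as a camera call. They do not tell look-alikes from the thing itself.
- bot.search_frame(label, camera): "at" ([x, y, z] in mm, in world coordinates, good to about 4 mm: the middle of the surface that is visible of it).
- bot.trace(label, camera): "mask" (420x560 bool, what is visible of it).
- bot.spot_point(label, camera): "at" ([x, y, z] in mm, in world coordinates, good to about 4 mm: a listed point, or the origin of a listed thing).
The state is a dict: "clock": time; "joint_pos": joint angles; "qvel": joint speeds; "joint_efforts": joint torques, N m; "eef_pos": TCP position; "eef_rot": TCP orientation; "ft_force": force on the tool from outside, world axes, zero at the start; "wrist_torque": the same for the moment, N m; "gripper_width": opening from 0.0 (shut) to 1.0 (fully open); "grasp_force": force on a finger pad.
Only numpy, scipy, OpenCV 4.12 (cv2) and the standard library are available. Lean on these libraries where they do the work, as an engineer would, in place of code of your own. Each camera call takes 0.05 s, during which the arm holds its last target. There are 200 camera calls.

## Working session

There is one attempt and no reset: what is moved stays moved. The work goes in short steps, Python scripts to look and compute and a shell command to move; the robot and the scene stay as the last step left them, time stands still between calls to the robot, and variables do not carry over. Pictures are saved under pics/ and viewed, at most 10 in all, crops included, and the job is handed in when it is done.

```bash
mkdir -p pics; ls
cat > h.py <<'E'
from workcell import bot
import numpy as np, cv2
def cal(n):
    c=bot.calibration(n); f=210/np.tan(np.radians(c["vertical_fov"]/2)); return f,c["cx"],c["cy"],np.array(c["camera_from_world"])
def proj(n,p):
    f,cx,cy,T=cal(n); q=T@np.r_[p,1]; return f*q[0]/q[2]+cx,f*q[1]/q[2]+cy
def unproj(n,u,v,z):
    f,cx,cy,T=cal(n); q=np.array([(u-cx)*z/f,(v-cy)*z/f,z,1]); return (np.linalg.inv(T)@q)[:3]
def planehit(n,u,v,h):
    f,cx,cy,T=cal(n); I=np.linalg.inv(T); d=I[:3,:3]@np.array([(u-cx)/f,(v-cy)/f,1]); o=I[:3,3]; return o+d*(h-o[2])/d[2]
def shot(n,name,crop=None,s=1):
    im,d=bot.camera(n); b=im[:,:,::-1]
    if crop: x0,y0,x1,y1=crop; b=b[y0:y1,x0:x1]
    cv2.imwrite("pics/"+name,cv2.resize(b,None,fx=s,fy=s,interpolation=cv2.INTER_CUBIC)); return im,d
E
python3 - <<'E'
from h import *
np.set_printoptions(precision=1,suppress=True)
s=bot.sense(); print(s["clock"],s["eef_pos"],s["eef_rot"],s["ft_force"],s["gripper_width"])
a,_=bot.camera("scene"); b,_=bot.camera("top")
im=np.vstack([a,b])[:,:,::-1]; cv2.imwrite("pics/a.png",a[:,:,::-1]);cv2.imwrite("pics/b.png",b[:,:,::-1])
for n in ("scene","top"):
  print(n,np.linalg.inv(cal(n)[3])[:3,3],cal(n)[0])
  for l in ("rack","big_driver","big_sleeve_grip","big_driver_bail","slim_sleeve_grip","hook","hook_grip","hook_seat","bottle","bit_block"):
    for r in bot.spot_point(l,n)[:3]: print(l,round(r["confidence"],2),np.array(r["at"]),np.round(proj(n,r["at"])))
E
```

```text
pics
0.0 [254.  598.  403.8] [-0.   0.2  1.  -0. ] [ 0.5 -0.4  0.3] 1.0034637626338574
scene [1004.2 -164.8 1108.7] 394.55853457872206
rack 0.78 [485.4  65.6  -0.1] [290. 235.]
big_driver 0.75 [281.5 179.6   0.7] [299. 175.]
big_driver 0.74 [493.8  -8.7  13.6] [269. 243.]
big_driver 0.67 [ 535.8 -300.2   -3.1] [181. 290.]
big_sleeve_grip 0.82 [495.2  -7.3 187.7] [268. 215.]
big_sleeve_grip 0.75 [ 253.4 -221.4  173.5] [170. 174.]
big_sleeve_grip 0.61 [282.4 182.9 174.5] [302. 141.]
big_driver_bail 0.94 [319.8 231.3 103.8] [319. 160.]
big_driver_bail 0.85 [ 543.4 -243.6   97.5] [193. 273.]
big_driver_bail 0.83 [ 211.7 -267.7  101.2] [158. 182.]
slim_sleeve_grip 0.66 [470.9 133.5 158.5] [311. 197.]
slim_sleeve_grip 0.53 [ 540.3 -106.2    9.6] [244. 267.]
hook 0.73 [543.5  75.7 189.2] [303. 219.]
hook_grip 0.64 [604.5  86.  225.6] [317. 230.]
hook_seat 0.72 [540.8  95.8 185.2] [309. 217.]
hook_seat 0.33 [601.   90.6 228.2] [318. 228.]
bottle 0.61 [ 539.5 -105.1   10.8] [244. 267.]
bottle 0.31 [559.5   9.2 119.1] [282. 244.]
bit_block 0.52 [490.6  68.9  12.5] [292. 234.]
top [ 374.3   32.
[... 414 characters left out ...]
. 265.]
big_driver_bail 0.83 [ 549.4 -241.   105.1] [368. 184.]
big_driver_bail 0.72 [555.7   8.  120.2] [292. 180.]
big_driver_bail 0.71 [ 216.9 -272.4  105.6] [377. 287.]
slim_sleeve_grip 0.67 [471.6 135.9 152. ] [251. 204.]
slim_sleeve_grip 0.41 [637.4  27.7   9.7] [287. 161.]
slim_sleeve_grip 0.37 [ 538.4 -105.8   14.1] [324. 190.]
hook 0.75 [543.7  78.7 188.5] [270. 180.]
hook 0.32 [542.5  93.4 183.3] [265. 180.]
hook_grip 0.56 [601.2  84.5 225.9] [268. 159.]
hook_grip 0.25 [599.2 432.7   4.3] [172. 169.]
hook_seat 0.71 [542.7  96.4 184.1] [264. 180.]
bottle 0.73 [ 537.7 -107.2   13.5] [324. 190.]
bottle 0.52 [485.9  65.9  -5.5] [275. 204.]
bit_block 0.63 [493.3  70.    8.3] [274. 201.]
```

View pics/a.png

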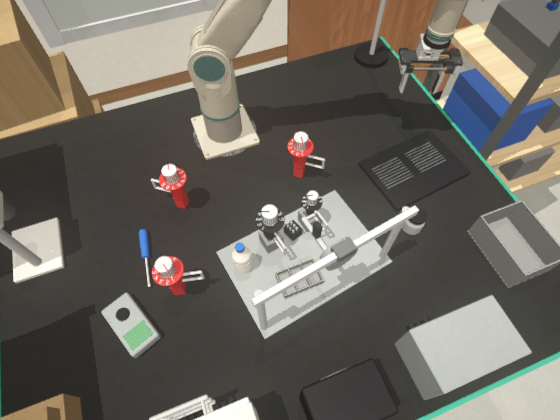

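Run:
```python
from h import *
shot("top","c.png",(220,140,360,240),5.6)
```

```text
(no output)
```

View pics/c.png

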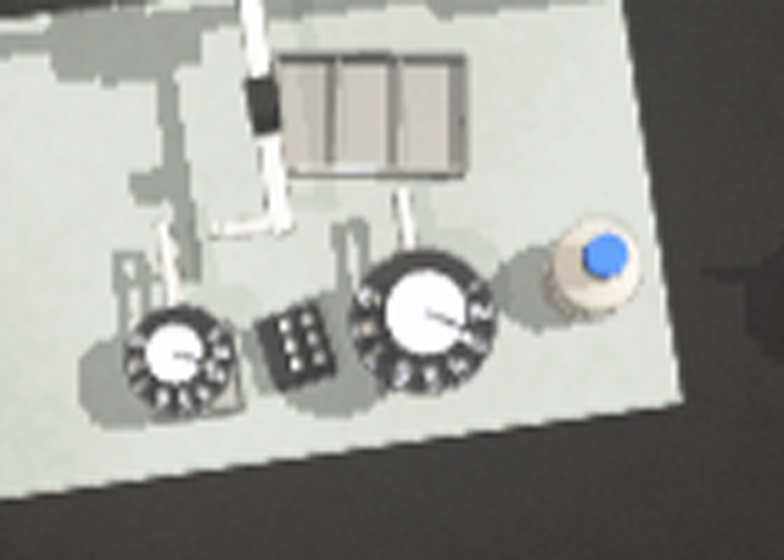

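Candidates for the big driver: the red ones at scene pixels (301,155), (173,185) and (175,275), and the black one at (269,217). The black one fits: it stands in the rack nest, and the top crop shows an 82 mm black disc with the bail at +x. The slim driver is at crop (178,352). The sleeve's line points right and slightly down in the picture, around numeral 3. Next I measure the angles.

Run:
```python
from h import *
np.set_printoptions(precision=1,suppress=True)
im,d=bot.camera("top")
def cr(x,y): return 220+(x+.5)/5.6-.5,140+(y+.5)/5.6-.5
P=lambda x,y,h: planehit("top",*cr(x,y),h)
a,b,c,e=P(0,495,12),P(682,403,12),P(625,0,12),P(680,395,12)
v=a-b; print("yaw from -x edge",np.degrees(np.arctan2(-v[0],v[1]))); v=c-e; print("from -y edge",np.degrees(np.arctan2(v[1],v[0])),b)
# sleeve top: bright pixels at height ~202
f,cx,cy,T=cal("top")
for nm,c0,h in (("big",(493,-6),202),):
  u,v=proj("top",[*c0,h]); V,U=np.mgrid[int(v)-16:int(v)+17,int(u)-16:int(u)+17]
  pts=np.array([planehit("top",x,y,h) for x,y in zip(U.ravel(),V.ravel())]); g=im[V,U].mean(-1).ravel()
  dep=d[V,U].ravel(); w=np.array([unproj("top",x,y,z)[2] for x,y,z in zip(U.ravel(),V.ravel(),dep)])
  m=w>192; c=pts[m].mean(0); print("sleeve centre",c,m.sum(),w[m].mean())
  r=pts-c; rr=np.hypot(r[:,0],r[:,1]); k=(rr<17)&m; wt=np.clip(200-g[k],0,None)
  q=(r[k]*wt[:,None]).sum(0)/wt.sum(); print("line dir",q,np.degrees(np.arctan2(q[1],q[0])),wt.sum())
```

```text
yaw from -x edge 9.128910923647377
from -y edge 8.827942339039973 [ 462.6 -168.2   12. ]
sleeve centre [494.9  -1.6 202. ] 167 229.9828571395541
line dir [ -2.9 -10.6   0. ] -105.36510189789956 123.66666666666669
```

```bash
cat >> h.py <<'E'
from scipy.spatial.transform import Rotation as R
YAW=np.radians(9.0); ORG=np.array([486.,68.,0]); RK=R.from_euler("z",YAW).as_matrix()
def rk(p): return ORG+RK@np.array(p,float)
def todo(p,yang=None):
    "shift in tool cm to bring TCP to p; yaw to bring tool y to world angle yang (deg)"
    s=bot.sense(); q=np.array(s["eef_rot"]); M=R.from_quat(np.r_[q[1:],q[0]]).as_matrix()
    print("t",round(s["clock"],2),"pos",np.round(s["eef_pos"],1),"F",np.round(s["ft_force"],1),"w",round(s["gripper_width"],3),"grasp",round(s["grasp_force"],1))
    print("tool cm",np.round(M.T@(np.array(p)-s["eef_pos"])/10,2),"dist",np.round(np.linalg.norm(np.array(p)-s["eef_pos"]),1),"y ang",np.round(np.degrees(np.arctan2(M[1,1],M[0,1])),1),"tilt z",np.round(M[:,2],3))
    if yang is not None:
        a=np.arctan2(M[1,1],M[0,1]); print("yaw(+cw)",np.round((a-np.radians(yang)+np.pi)%(2*np.pi)-np.pi,3))
E
python3 - <<'E'
from h import *
todo([496,-3,445],9)
im,d=bot.camera("top")
f,cx,cy,T=cal("top")
V,U=np.nonzero(d>0); z=d[V,U]; q=np.stack([(U-cx)*z/f,(V-cy)*z/f,z,np.ones_like(z)]); w=(np.linalg.inv(T)@q)[:3]
for n,c,h in (("big",(495,-3),202),("slim",(472,136),170)):
  m=(np.hypot(w[0]-c[0],w[1]-c[1])<40)&(abs(w[2]-h)<6); p=w[:,m]; print(n,m.sum(),p.mean(1),p.min(1),p.max(1))
E
```

```text
t 1.2 pos [254.2 598.3 404.7] F [-0.2  0.9  0.3] w 1.0 grasp 0.0
tool cm [-45.77 -45.88  -4.04] dist 649.3 y ang 67.0 tilt z [-0.  0. -1.]
yaw(+cw) 1.012
big 158 [495.14433068  -1.06103539 201.61575525] [475.39859924 -20.75253856 196.12709167] [516.06996668  18.86941929 206.79083862]
slim 80 [471.78134526 137.00598871 169.98660339] [456.24885572 122.85454755 164.22459898] [488.07568064 151.22351973 174.46641464]
```

```bash
sed -i 's/radians(9.0)/radians(9.4)/;s/\[486.,68.,0\]/[484.5,68.,0]/' h.py
python3 -m handwheel '[{"offset":[-4.15,-4.15,-0.5],"yaw":0},{"offset":[-4.15,-4.15,-0.5],"yaw":0},{"offset":[-4.15,-4.15,-0.5],"yaw":0},{"offset":[-4.15,-4.15,-0.5],"yaw":0},{"offset":[-4.15,-4.15,-0.5],"yaw":0},{"offset":[-4.15,-4.15,-0.5],"yaw":0},{"offset":[-4.15,-4.15,-0.5],"yaw":0},{"offset":[-4.15,-4.15,-0.5],"yaw":0}]' 0 30; python3 -c "
from h import *
todo([495.5,-1.5,445],9.4)"
```

```text
clock: 2.25
eef_pos: [430.4, 161.1, 445.2]
eef_rot: [0.0, 0.199, 0.98, 0.0]
ft_force: [0.5, 0.7, -0.8]
gripper_width: 1.001
grasp_force: 0.0
t 2.25 pos [430.4 161.1 445.2] F [ 0.5  0.7 -0.8] w 1.001 grasp 0.0
tool cm [-12.34 -12.42   0.02] dist 175.1 y ang 67.0 tilt z [ 0.001  0.001 -1.   ]
yaw(+cw) 1.005
```

```bash
python3 -m handwheel '[{"offset":[-4.1,-4.1,0],"yaw":0},{"offset":[-4.1,-4.1,0],"yaw":0},{"offset":[-4.14,-4.2,0],"yaw":0},{"offset":[0,0,0],"yaw":0.18},{"offset":[0,0,0],"yaw":0.18},{"offset":[0,0,0],"yaw":0.18},{"offset":[0,0,0],"yaw":0.18},{"offset":[0,0,0],"yaw":0.18}]'; python3 -c "
from h import *
todo([495.5,-1.5,365],9.4)"
```

```text
clock: 3.25
eef_pos: [495.0, 0.4, 444.8]
eef_rot: [0.0, 0.608, 0.794, 0.0]
ft_force: [-0.1, -0.8, -0.4]
gripper_width: 0.997
grasp_force: 0.0
t 3.25 pos [4.950e+02 4.000e-01 4.448e+02] F [-0.1 -0.8 -0.4] w 0.997 grasp 0.0
tool cm [-0.2  -0.    7.98] dist 79.8 y ang 15.1 tilt z [ 0.  0. -1.]
yaw(+cw) 0.099
```

```bash
python3 -m handwheel '[{"offset":[-0.2,0,1.6],"yaw":0.1},{"offset":[0,0,2],"yaw":0},{"offset":[0,0,2],"yaw":0},{"offset":[0,0,1.2],"yaw":0},{"offset":[0,0,1.1],"yaw":0},{"offset":[0,0,0],"yaw":0},{"offset":[0,0,0],"yaw":0},{"offset":[0,0,0],"yaw":0}]'
python3 - <<'E'
from h import *
todo([495.5,-1.5,365],9.4)
shot("scene","d.png",(210,160,350,265),5.6)
E
```

```text
clock: 4.25
eef_pos: [495.7, -1.5, 366.2]
eef_rot: [0.0, 0.645, 0.764, 0.0]
ft_force: [0.0, 0.4, 0.7]
gripper_width: 0.999
grasp_force: 0.0
t 4.25 pos [495.7  -1.5 366.2] F [0.  0.4 0.7] w 0.999 grasp 0.0
tool cm [ 0.   -0.02  0.12] dist 1.2 y ang 9.7 tilt z [ 0.001  0.    -1.   ]
yaw(+cw) 0.005
```

View pics/d.png

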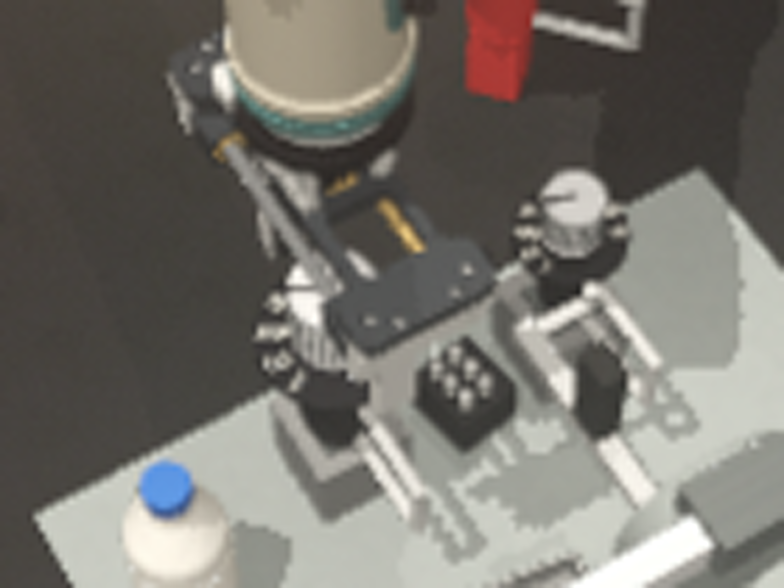

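The open fingers straddle the big sleeve (crop 315,310), with one finger in front on the bail side. I close on it.

```bash
python3 -m handwheel '[{"offset":[0,0,0],"yaw":0},{"offset":[0,0,0],"yaw":0},{"offset":[0,0,0],"yaw":0},{"offset":[0,0,0],"yaw":0},{"offset":[0,0,0],"yaw":0},{"offset":[0,0,0],"yaw":0},{"offset":[0,0,0],"yaw":0},{"offset":[0,0,0],"yaw":0}]' 255 30
```

```text
clock: 5.3
eef_pos: [495.6, -1.5, 365.6]
eef_rot: [0.0, 0.645, 0.764, 0.0]
ft_force: [1.0, -0.2, -0.7]
gripper_width: 0.467
grasp_force: 30.0
```

Run:
```python
from h import *
s=bot.sense(); print(s["gripper_width"]*94,s["grasp_force"],s["ft_force"],s["wrist_torque"],s["joint_pos"])
shot("top","e.png",(250,160,350,235),8)
```

```text
43.85114682736878 29.999969601631165 [ 0.99673081 -0.20304404 -0.69096301] [-0.03651593 -0.08099627  0.00200194] [-0.30722812  0.48826202  0.36424692  1.99058686 -0.26021879  0.7069696
  0.38617912]
```

View pics/e.png

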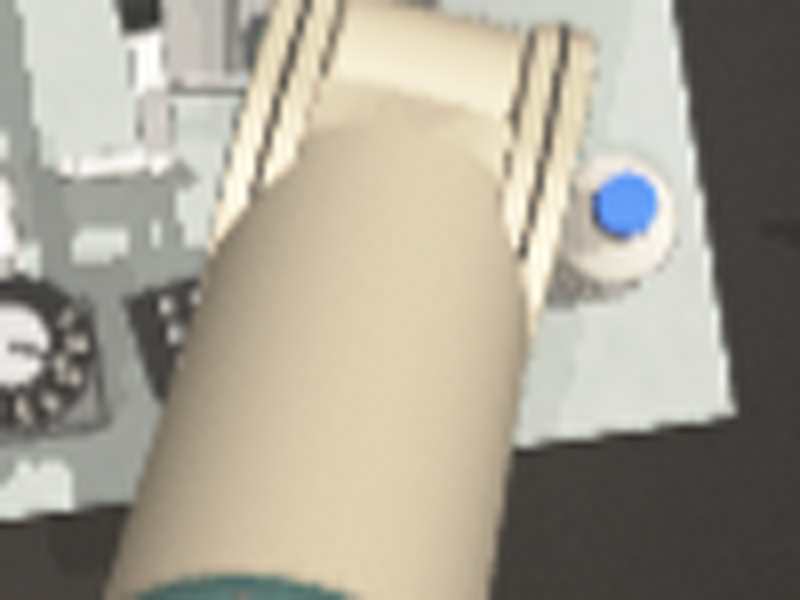

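The sleeve is held: 43.9 mm opening against its 44 mm diameter. The arm hides it from the top camera. Turning it about 90° clockwise.

```bash
python3 -m handwheel '[{"offset":[0,0,0],"yaw":0.16},{"offset":[0,0,0],"yaw":0.16},{"offset":[0,0,0],"yaw":0.16},{"offset":[0,0,0],"yaw":0.16},{"offset":[0,0,0],"yaw":0.16},{"offset":[0,0,0],"yaw":0.16},{"offset":[0,0,0],"yaw":0.16},{"offset":[0,0,0],"yaw":0.16}]'
python3 -m handwheel '[{"offset":[0,0,0],"yaw":0.15},{"offset":[0,0,0],"yaw":0.15},{"offset":[0,0,0],"yaw":0},{"offset":[0,0,0],"yaw":0},{"offset":[0,0,0],"yaw":0},{"offset":[0,0,0],"yaw":0},{"offset":[0,0,0],"yaw":0},{"offset":[0,0,0],"yaw":0}]'
python3 - <<'E'
from h import *
todo([495.5,-1.5,445],-80.6)
print(bot.sense()["wrist_torque"])
E
```

```text
clock: 6.35
eef_pos: [496.1, -1.7, 365.8]
eef_rot: [0.001, 0.974, 0.226, 0.001]
ft_force: [2.9, -1.3, -4.0]
gripper_width: 0.462
grasp_force: 30.0
clock: 7.35
eef_pos: [495.7, -1.6, 365.7]
eef_rot: [0.0, 0.997, 0.08, 0.0]
ft_force: [2.8, -2.5, -2.6]
gripper_width: 0.461
grasp_force: 30.0
t 7.35 pos [495.7  -1.6 365.7] F [ 2.8 -2.5 -2.6] w 0.461 grasp 30.0
tool cm [-0.01 -0.01 -7.93] dist 79.3 y ang -80.8 tilt z [ 0.001 -0.    -1.   ]
yaw(+cw) -0.004
[-0.77027789 -0.83230497 -0.02181607]
```

```bash
python3 -m handwheel '[{"offset":[0,0,0],"yaw":0},{"offset":[0,0,0],"yaw":0},{"offset":[0,0,0],"yaw":0},{"offset":[0,0,0],"yaw":0},{"offset":[0,0,0],"yaw":0},{"offset":[0,0,-2],"yaw":0},{"offset":[0,0,-3],"yaw":0},{"offset":[0,0,-4],"yaw":0}]' 0
python3 -m handwheel '[{"offset":[0,0,-4],"yaw":0},{"offset":[-4,-4,0],"yaw":0},{"offset":[-4,-4,0],"yaw":0},{"offset":[-4,-4,0],"yaw":0},{"offset":[0,-4,0],"yaw":0},{"offset":[0,-4,0],"yaw":0},{"offset":[0,0,0],"yaw":0},{"offset":[0,0,0],"yaw":0}]'
python3 - <<'E'
from h import *
todo([495.5,-1.5,445],-80.6)
shot("top","f.png",(250,160,350,235),8)
E
```

```text
clock: 8.35
eef_pos: [495.2, -1.3, 456.1]
eef_rot: [0.0, 0.997, 0.08, -0.001]
ft_force: [0.3, 0.7, 0.8]
gripper_width: 1.004
grasp_force: 0.0
clock: 9.35
eef_pos: [347.4, 174.9, 495.8]
eef_rot: [0.0, 0.997, 0.079, 0.0]
ft_force: [-0.2, 0.2, 0.4]
gripper_width: 0.997
grasp_force: 0.0
t 9.35 pos [347.4 174.9 495.8] F [-0.2  0.2  0.4] w 0.997 grasp 0.0
tool cm [11.83 19.76  5.09] dist 235.8 y ang -80.9 tilt z [ 0.    -0.001 -1.   ]
yaw(+cw) -0.005
```

View pics/f.png

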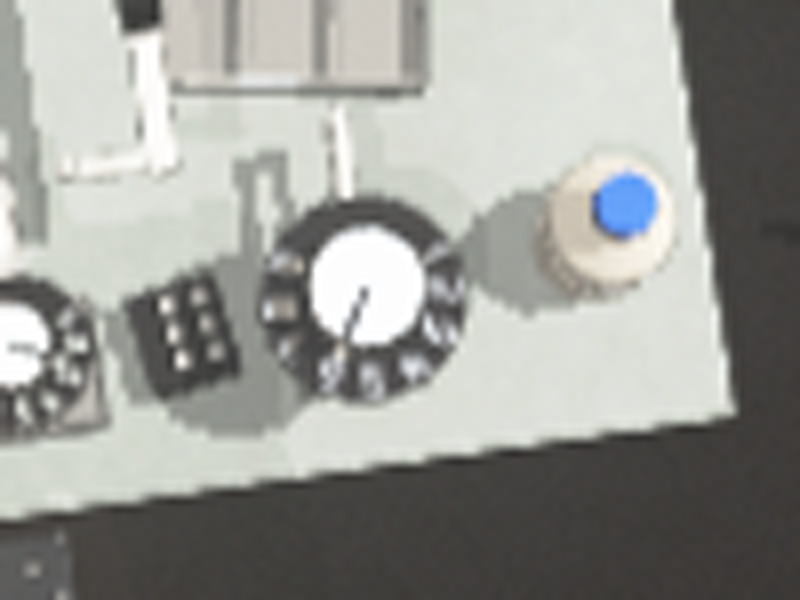

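The sleeve's line runs from (368,288) to (343,350), straight at the 6 (328,372), about 22° left of down against 20.6° expected. So the setting is 6. Next I measure the hook handle, drum and bail.

Run:
```python
from h import *
np.set_printoptions(precision=1,suppress=True)
def cloud(n):
  im,d=bot.camera(n); f,cx,cy,T=cal(n); V,U=np.nonzero(d>0); z=d[V,U]
  w=(np.linalg.inv(T)@np.stack([(U-cx)*z/f,(V-cy)*z/f,z,np.ones_like(z)]))[:3]
  return (RK.T@(w-ORG[:,None])), im[V,U].mean(-1)
def st(t,p,m):
  p=p[:,m]; print(t,m.sum(),"lo",np.percentile(p,5,axis=1) if m.sum() else "","hi",np.percentile(p,95,axis=1) if m.sum() else "")
for n in ("top","scene"):
  p,g=cloud(n); x,y,z=p; print(n)
  st("handle",p,(abs(x-120)<25)&(abs(y)<25)&(z>205)&(z<258))
  st("prong",p,(abs(x-62)<14)&(y>-20)&(y<60)&(z>172)&(z<205))
  st("drum",p,(x>150)&(x<280)&(abs(y)<70)&(z>200)&(z<292))
  st("railtop",p,(x>190)&(x<260)&(y>-200)&(y<-90)&(z>270)&(z<300))
  st("bail",p,(x>25)&(x<85)&(y>-95)&(y<-45)&(z>100)&(z<130))
  st("bigsleeve",p,(abs(x)<40)&(abs(y+70)<40)&(z>194)&(z<208))
  for l in ("hook_grip","hook","hook_seat","big_driver_bail"):
    for r in bot.spot_point(l,n)[:2]: print(l,round(r["confidence"],2),np.array(r["at"]),RK.T@(np.array(r["at"])-ORG))
todo(rk([120,-1,450]),-80.6)
```

```text
top
handle 54 lo [107.8  -5.9 213.5] hi [126.7   7.8 252.6]
prong 57 lo [ 56.3  -3.7 185.1] hi [ 73.8  36.8 197.8]
drum 439 lo [186.4 -49.4 233.4] hi [217.2  50.3 291.1]
railtop 292 lo [ 212.6 -193.6  275.9] hi [227.5 -96.1 296.5]
bail 27 lo [ 45.3 -74.2 120.7] hi [ 77.2 -67.5 126.1]
bigsleeve 170 lo [-18.9 -87.2 196.8] hi [ 16.9 -51.5 205.2]
hook_grip 0.56 [600.3  85.2 227.2] [117.1  -1.9 227.2]
hook 0.54 [545.   77.4 186.7] [ 61.2  -0.6 186.7]
hook_seat 0.71 [540.4  96.2 186.4] [ 59.8  18.7 186.4]
big_driver_bail 0.97 [554.5   6.7 116.9] [ 59.  -71.9 116.9]
big_driver_bail 0.82 [ 214.7 -270.7  104.4] [-321.5 -290.1  104.4]
scene
handle 124 lo [109.5  -9.  208.9] hi [129.1   4.5 253.1]
prong 80 lo [ 56.4  -6.2 184. ] hi [ 74.9  35.6 198. ]
drum 405 lo [193.1 -53.5 217.5] hi [234.6  53.2 290.9]
railtop 484 lo [ 213.7 -194.7  276.4] hi [228.4 -95.7 296.1]
bail 63 lo [ 28.6 -76.  106.6] hi [ 80.2 -68.6 126.2]
bigsleeve 208 lo [-18.7 -90.4 197.5] hi [ 18.7 -54.1 204.4]
hook_grip 0.88 [601.1  89.7 225.5] [118.6   2.4 225.5]
hook 0.6 [542.   76.  186.7] [ 58.   -1.5 186.7]
hook 0.58 [486.8  74.8  13.7] [ 3.4  6.3 13.7]
hook_seat 0.74 [542.2  95.3 185. ] [ 61.4  17.5 185. ]
big_driver_bail 0.7 [319.7 229.5 103.4] [-136.2  186.2  103.4]
big_driver_bail 0.65 [560.1   6.1 121.2] [ 64.5 -73.4 121.2]
t 9.9 pos [347.4 175.4 495.8] F [0.3 0.2 0. ] w 0.998 grasp 0.0
tool cm [23.8 12.8  4.6] dist 274.5 y ang -80.9 tilt z [ 0. -0. -1.]
yaw(+cw) -0.005
```

```bash
python3 -m handwheel '[{"offset":[4.72,2.56,0.5],"yaw":0},{"offset":[4.72,2.56,0.5],"yaw":0},{"offset":[4.72,2.56,0.5],"yaw":0},{"offset":[4.72,2.56,0.5],"yaw":0},{"offset":[4.72,2.56,0.5],"yaw":-0.005},{"offset":[0,0,0],"yaw":0},{"offset":[0,0,0],"yaw":0},{"offset":[0,0,0],"yaw":0}]'
python3 -c "
from h import *
todo(rk([118,-0.5,407]),-80.6)"
```

```text
clock: 10.9
eef_pos: [599.7, 87.7, 471.2]
eef_rot: [-0.001, 0.997, 0.083, -0.0]
ft_force: [0.1, -0.9, 0.9]
gripper_width: 0.998
grasp_force: 0.0
t 10.9 pos [599.7  87.7 471.2] F [ 0.1 -0.9  0.9] w 0.998 grasp 0.0
tool cm [0.11 0.12 6.42] dist 64.2 y ang -80.5 tilt z [-0.     0.001 -1.   ]
yaw(+cw) 0.002
```

```bash
python3 -m handwheel '[{"offset":[0.1,0.1,1.6],"yaw":0},{"offset":[0,0,1.6],"yaw":0},{"offset":[0,0,1.6],"yaw":0},{"offset":[0,0,1.6],"yaw":0},{"offset":[0,0,0],"yaw":0},{"offset":[0,0,0],"yaw":0},{"offset":[0,0,0],"yaw":0},{"offset":[0,0,0],"yaw":0}]'
python3 -m handwheel '[{"offset":[0,0,0],"yaw":0},{"offset":[0,0,0],"yaw":0},{"offset":[0,0,0],"yaw":0},{"offset":[0,0,0],"yaw":0},{"offset":[0,0,0],"yaw":0},{"offset":[0,0,0],"yaw":0},{"offset":[0,0,0],"yaw":0},{"offset":[0,0,0],"yaw":0}]' 255 40
python3 - <<'E'
from h import *
print(bot.sense()["gripper_width"]*94)
todo(rk([118,-121,407]),-80.6)
shot("scene","g.png",(210,160,350,265),5.6)
E
```

```text
clock: 11.9
eef_pos: [602.0, 85.8, 407.4]
eef_rot: [0.0, 0.997, 0.082, 0.001]
ft_force: [0.5, 0.1, -0.3]
gripper_width: 0.999
grasp_force: 0.0
clock: 12.9
eef_pos: [601.9, 85.9, 406.9]
eef_rot: [-0.0, 0.997, 0.082, 0.0]
ft_force: [-1.2, 5.0, 0.0]
gripper_width: 0.187
grasp_force: 1.0
17.59902378350586
t 12.9 pos [601.9  85.9 406.9] F [-1.2  5.   0. ] w 0.187 grasp 1.0
tool cm [-8.000e-02  1.195e+01 -1.000e-02] dist 119.5 y ang -80.6 tilt z [ 0.  0. -1.]
yaw(+cw) 0.001
```

View pics/g.png

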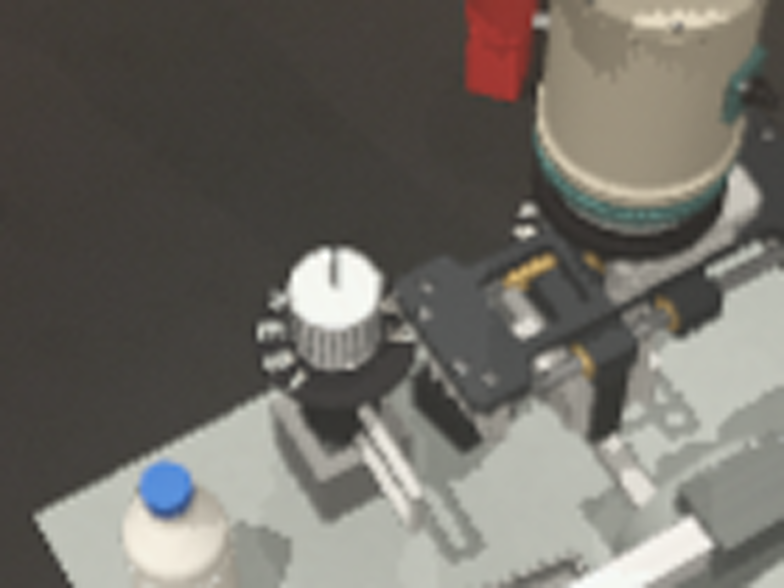

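```bash
python3 -m handwheel '[{"offset":[0,0,0],"yaw":0},{"offset":[0,0,0],"yaw":0},{"offset":[0,2,0],"yaw":0},{"offset":[0,2,0],"yaw":0},{"offset":[0,2,0],"yaw":0},{"offset":[0,2,0],"yaw":0},{"offset":[0,2,0],"yaw":0},{"offset":[0,2,0],"yaw":0}]'
python3 - <<'E'
from h import *
np.set_printoptions(precision=1,suppress=True)
todo(rk([118,-121,407]),-80.6)
for l in ("hook","hook_seat"):
  for n in ("scene","top"):
    bot.camera(n)
    for r in bot.spot_point(l,n)[:2]: print(n,l,round(r["confidence"],2),RK.T@(np.array(r["at"])-ORG))
E
```

```text
clock: 13.95
eef_pos: [621.8, -34.0, 406.9]
eef_rot: [0.0, 0.997, 0.082, 0.0]
ft_force: [0.7, 1.5, 0.1]
gripper_width: 0.167
grasp_force: 40.0
t 13.95 pos [621.8 -34.  406.9] F [0.7 1.5 0.1] w 0.167 grasp 40.0
tool cm [-0.1 -0.2 -0. ] dist 2.2 y ang -80.6 tilt z [ 0. -0. -1.]
yaw(+cw) 0.0
scene hook 0.62 [  58.5 -123.3  186.6]
scene hook 0.62 [ 118.7 -121.9  226.6]
top hook 0.68 [173.3 343.    3. ]
top hook 0.52 [  61.7 -122.5  186.8]
```

```bash
python3 -m handwheel '[{"offset":[0,0,1.3],"yaw":0},{"offset":[0,0,1.3],"yaw":0},{"offset":[0,0,1.3],"yaw":0},{"offset":[0,0,1.3],"yaw":0},{"offset":[0,0,1.3],"yaw":0},{"offset":[0,0,1.3],"yaw":0},{"offset":[0,0,1.3],"yaw":0},{"offset":[0,0,0],"yaw":0}]'
python3 - <<'E'
from h import *
np.set_printoptions(precision=1,suppress=True)
todo(rk([118,-90,316]),-80.6)
for n in ("scene","top"):
  shot(n,"i_%s.png"%n,(190,170,330,275) if n=="scene" else (250,140,350,215),5.6 if n=="scene" else 8)
  for l in ("hook","hook_seat","big_driver_bail"):
    for r in bot.spot_point(l,n)[:2]: print(n,l,round(r["confidence"],2),RK.T@(np.array(r["at"])-ORG))
E
```

```text
clock: 15.35
eef_pos: [621.6, -32.2, 314.8]
eef_rot: [0.0, 0.997, 0.082, -0.0]
ft_force: [-0.9, 1.0, 4.5]
gripper_width: 0.168
grasp_force: 40.0
t 15.35 pos [621.6 -32.2 314.8] F [-0.9  1.   4.5] w 0.168 grasp 40.0
tool cm [-0.1 -3.1 -0.1] dist 31.3 y ang -80.6 tilt z [-0. -0. -1.]
yaw(+cw) 0.001
scene hook 0.69 [  60.9 -122.3   95.2]
scene hook_seat 0.46 [-152.5 -420.8    2.5]
scene big_driver_bail 0.85 [  11.2 -317.4   98.6]
scene big_driver_bail 0.78 [-325.3 -287.2  101.4]
top hook 0.41 [  60.9 -119.4   94.9]
top hook_seat 0.46 [ 63.9 -98.9  93.3]
top big_driver_bail 0.73 [ 62.2 -71.2 116.8]
top big_driver_bail 0.71 [175.3 340.    0.2]
```

View pics/i_scene.png

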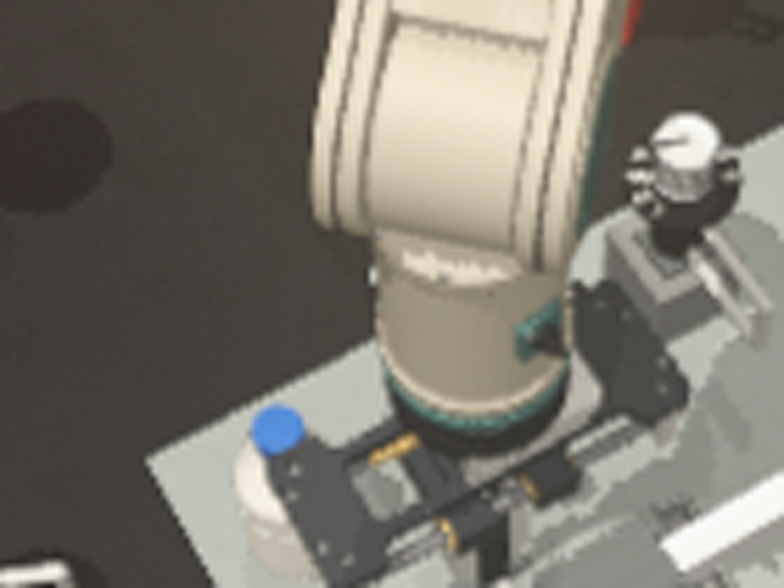

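The arm hides the bail here. The hook reads (61,-121,94) in rack coordinates, so its lip top is at about 108, below the bar at 116. I move it +y through the window.

```bash
python3 -m handwheel '[{"offset":[0,-0.5,0],"yaw":0},{"offset":[0,-0.5,0],"yaw":0},{"offset":[0,-0.5,0],"yaw":0},{"offset":[0,-0.5,0],"yaw":0},{"offset":[0,-0.5,0],"yaw":0},{"offset":[0,-0.6,0],"yaw":0},{"offset":[0,0,0],"yaw":0},{"offset":[0,0,0],"yaw":0}]'
python3 - <<'E'
from h import *
np.set_printoptions(precision=1,suppress=True)
todo(rk([118,-90,334]),-80.6)
for n in ("scene","top"):
  bot.camera(n)
  for l in ("hook","hook_seat","big_driver_bail"):
    for r in bot.spot_point(l,n)[:1]: print(n,l,round(r["confidence"],2),RK.T@(np.array(r["at"])-ORG))
E
```

```text
clock: 16.75
eef_pos: [616.4, -1.4, 315.8]
eef_rot: [-0.0, 0.997, 0.082, -0.0]
ft_force: [-1.3, 1.4, 4.9]
gripper_width: 0.168
grasp_force: 40.0
t 16.75 pos [616.4  -1.4 315.8] F [-1.3  1.4  4.9] w 0.168 grasp 40.0
tool cm [-0.1 -0.  -1.8] dist 18.2 y ang -80.5 tilt z [-0.  0. -1.]
yaw(+cw) 0.001
scene hook 0.62 [ 58.2 -88.6  96.1]
scene hook_seat 0.17 [175.6 337.9   0.8]
scene big_driver_bail 0.97 [-323.  -289.8  100.7]
top hook 0.49 [ 60.6 -86.9  95.7]
top hook_seat 0.67 [-151.3 -419.5   -4.9]
top big_driver_bail 0.9 [-321.3 -291.7  104. ]
```

```bash
python3 -m handwheel '[{"offset":[0,0,-0.3],"yaw":0},{"offset":[0,0,-0.3],"yaw":0},{"offset":[0,0,-0.3],"yaw":0},{"offset":[0,0,-0.3],"yaw":0},{"offset":[0,0,-0.3],"yaw":0},{"offset":[0,0,-0.2],"yaw":0},{"offset":[0,0,0],"yaw":0},{"offset":[0,0,0],"yaw":0}]'
```

```text
clock: 18.15
eef_pos: [616.5, -1.9, 332.8]
eef_rot: [0.0, 0.997, 0.082, 0.0]
ft_force: [-1.0, 0.4, 4.2]
gripper_width: 0.169
grasp_force: 40.0
```

```bash
python3 -m handwheel '[{"offset":[0,0,-0.1],"yaw":0},{"offset":[0,0,-0.1],"yaw":0},{"offset":[0,0,0],"yaw":0},{"offset":[0,0,0],"yaw":0},{"offset":[0,0,0],"yaw":0},{"offset":[0,0,0],"yaw":0},{"offset":[0,0,0],"yaw":0},{"offset":[0,0,0],"yaw":0}]'
python3 -m handwheel '[{"offset":[0,0,0],"yaw":0},{"offset":[0,0,0],"yaw":0},{"offset":[0,0,0],"yaw":0},{"offset":[0,0,0],"yaw":0},{"offset":[0,0,0],"yaw":0},{"offset":[0,0,0],"yaw":0},{"offset":[0,0,0],"yaw":0},{"offset":[0,0,0],"yaw":0}]' 0
```

```text
clock: 19.15
eef_pos: [616.5, -1.9, 334.9]
eef_rot: [0.0, 0.997, 0.082, 0.0]
ft_force: [0.4, 0.2, -0.8]
gripper_width: 0.172
grasp_force: 40.0
clock: 20.15
eef_pos: [616.5, -1.9, 334.9]
eef_rot: [0.0, 0.997, 0.082, 0.0]
ft_force: [0.1, -1.0, -0.2]
gripper_width: 0.976
grasp_force: 0.0
```

The vertical force fell from 4.2 N to about 0 on contact, so the bar carries the hook. Retreating.

```bash
python3 -m handwheel '[{"offset":[0,0,-1],"yaw":0},{"offset":[0,0,-2],"yaw":0},{"offset":[0,0,-3],"yaw":0},{"offset":[0,0,-4],"yaw":0},{"offset":[0,0,-4],"yaw":0},{"offset":[0,0,-3],"yaw":0},{"offset":[0,0,-1],"yaw":0},{"offset":[0,0,0],"yaw":0}]'
python3 -m handwheel '[{"offset":[-4,-4,0],"yaw":0},{"offset":[-4,-4,0],"yaw":0},{"offset":[-4,-4,0],"yaw":0},{"offset":[-4,-4,0],"yaw":0},{"offset":[-4,-4,0],"yaw":0},{"offset":[-4,-4,0],"yaw":0},{"offset":[-3,-3,0],"yaw":0},{"offset":[0,0,0],"yaw":0}]'
python3 - <<'E'
from h import *
np.set_printoptions(precision=1,suppress=True)
todo([400,200,500])
a,_=bot.camera("scene"); b,_=bot.camera("top")
A=cv2.resize(a[185:260,235:325],None,fx=4.4,fy=7.8*4.4/7.8,interpolation=2); B=cv2.resize(b[160:235,250:340],None,fx=4.4,fy=4.4,interpolation=2)
cv2.imwrite("pics/j.png",np.hstack([A,B])[:,:,::-1])
for n in ("scene","top"):
  for l in ("hook","hook_seat","big_driver_bail","big_sleeve_grip","big_driver"):
    for r in bot.spot_point(l,n)[:4]:
      q=RK.T@(np.array(r["at"])-ORG)
      if abs(q[1]+70)<50 and abs(q[0])<100: print(n,l,round(r["confidence"],2),q)
E
```

```text
clock: 21.15
eef_pos: [616.3, -2.0, 515.5]
eef_rot: [-0.0, 0.997, 0.082, 0.001]
ft_force: [-0.1, 0.2, -0.4]
gripper_width: 0.999
grasp_force: 0.0
clock: 22.15
eef_pos: [302.6, 222.7, 513.7]
eef_rot: [0.0, 0.996, 0.087, -0.002]
ft_force: [0.2, -0.1, -0.2]
gripper_width: 0.999
grasp_force: 0.0
t 22.15 pos [302.6 222.7 513.7] F [ 0.2 -0.1 -0.2] w 0.999 grasp 0.0
tool cm [9.2 3.9 1.3] dist 100.9 y ang -80.0 tilt z [-0. -0. -1.]
scene hook 0.84 [ 58.5 -86.2 113. ]
scene hook_seat 0.7 [ 60.7 -73.1 112.4]
scene big_driver_bail 0.87 [ 65.  -72.6 119.4]
scene big_sleeve_grip 0.71 [ -3.8 -73.6 190.1]
scene big_driver 0.74 [ -3.8 -74.7  14.1]
top hook 0.5 [ 59.6 -91.3 114. ]
top hook_seat 0.5 [ 62.8 -71.6 112.9]
top big_driver_bail 0.8 [ 60.8 -70.3 119. ]
top big_sleeve_grip 0.65 [ -1.8 -71.5 186. ]
top big_sleeve_grip 0.52 [ -1.6 -73.2  10. ]
top big_driver 0.63 [ -2.1 -72.2  10.1]
```

View pics/j.png

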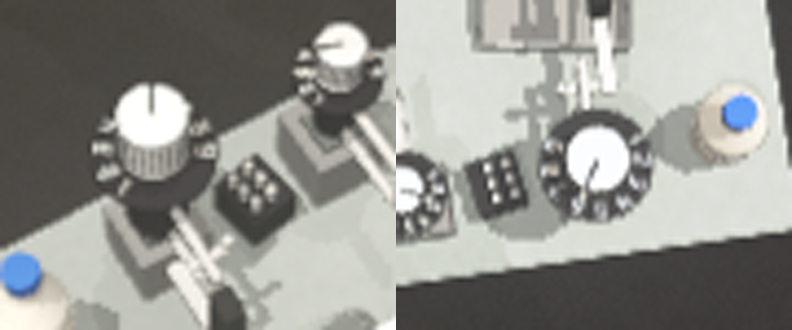

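The hook passes through the bail: the prong crosses the bar at left (205,250) and right (580,85), with its axis at z 113 and the seat at y -72 under the bar. The driver stands in its nest and the line still points at 6. The slim driver, block and bottle have not moved.

```bash
python3 -c "
from workcell import bot
print(bot.sign_off())"
```

```text
the job is handed in; nothing more can be done
None
```

The job is handed in at about 22 s of the 53 s limit: the big driver's sleeve is at 6, the hook holds its bail with the driver still standing in its nest, and nothing else was touched.

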